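# Unpack slide and coverslip boxes from the transport tub

## Robot

A 6-joint arm with a two-finger parallel gripper is mounted at the origin on a cart in front of the work surface, level with it; the furniture and walls round the work are solid. World frame = base frame: x ahead of the robot, y to its left, z up, the work surface at z = 0. Lengths are in m, angles in degrees, forces in N, time in s.
With the tool pointing down it reaches from about 0.4 to 0.825 m from the base axis. Payload 7 kg.
Tool frame: the origin (TCP) lies at the centre of the arm's flange, where the gripper is bolted on; the fingertips stand 178 mm ahead of it and the grasp point (between the pads) lies 159 mm ahead of it (tip_reach is the distance from the TCP to the fingertips, in m); z points along the fingers, y is the line along which they close (so a half turn about z gives the same grasp; the last joint's range is limited). The gripper opens to 88 mm and grips with 3 to 60 N. Pads are 19 mm wide; open, the fingers measure 130 mm over their backs; the gripper's body (78 mm by 193 mm) begins 47 mm behind the grasp point.
Start: joints at [-54.081, 20.546, 0.682, 0, -70.136, -16.507], TCP at [0.224, -0.637, 0.405] pointing down, gripper open.
Joint ranges: [-176.03, 176.03], [-82.01, 121.73], [-58.28, 71.71], [-173.87, 95.51], [-174.79, -0.11], [-173.66, 173.66]. Speed limits (degrees/s): [136.94, 136.94, 172.46, 180, 180, 180].

## Interface

Orientations are given as [roll, pitch, yaw] about the fixed x, y, z axes, in that order (R = Rz(yaw) Ry(pitch) Rx(roll)).
In Python, from plant import * gives the robot as it stands.
- The arm moves only by the shell command python3 -m handwheel 'ROWS'. ROWS is JSON, a list of rows, each a list of 7 numbers: the opening, from -1 (shut) to 1 (fully open), then the shift along the tool's x, y, z as a fraction of full scale, then the turn, a rotation vector about the tool's x, y, z as a fraction of full scale. A call has 1 to 5 rows; each row shifts and turns the commanded pose from where the row before left it, along the tool's axes as they then stand; what a row does not reach is not made up. Full scale, the value 1, is 0.025 m for a shift and 6 degrees for a turn. A row lasts 1/8 s, in which the tool goes at most 62.5 mm and 10.7 degrees, less where a joint would pass 70% of its speed; a pose out of reach is approached as far as the arm can. A call with a number of a shift or a turn outside -1 to 1 is refused whole. A call with a gripper value outside its range is refused whole. The fingers move at their own pace and stop on an object; the grip force is fixed at half the most. Time passes only in rows, so rows that do not move let the fingers close. It gives the time, the measured TCP pose, the force, the opening and the grip force at its end, in the units of the state.
- get_obs(): the state, without advancing time (a new reading comes with each control period).
- snapshot(name): name is "side" or "top" or "wrist"; returns a dict with "color" (420x560x3 uint8, red, green, blue), "fx", "fy", "cx", "cy" (pixels), "R" (3x3) and "t" (3): a world point X has camera coordinates R X + t; the wrist camera has in their place "tool_from_camera" (4x4, takes a point from camera to tool coordinates, whose origin is the TCP and whose axes are the flange's). Camera axes: x right, y down, z forward; pixel columns grow to the right and rows downward; lengths in m; the calibration is good to about 2 mm. The wrist camera is an equidistant fisheye: a pixel r from the principal point sees the ray r / f radians off the axis. A picture is of the moment at which its call begins: read the wrist's pose just before it. There is no depth.
- close_job(): hands the job in; it is judged then, once.
The state is a dict: "clock": time; "joint_pos": joint angles; "qvel": joint speeds; "tau": joint torques, N m; "tool_pos": TCP position; "orientation": TCP orientation; "force": force on the tool from outside, world axes, zero at the start; "moment": the same for the moment, N m; "opening": finger opening in m; "gripper_force": force on a finger pad.
Only numpy, scipy, OpenCV 4.12 (cv2) and the standard library are available. Lean on these libraries where they do the work, as an engineer would, in place of code of your own. Each camera call takes 0.05 s, during which the arm holds its last target. There are 200 camera calls.

## Task

Open the blue transport tub and lift out all the slide and coverslip boxes that are in it, one at a time. Stack them upright in the steel tray as a single neat pile, the largest at the bottom and each next smaller one on top, lined up lengthwise so that no box overhangs the one beneath it; then shut the tub's lid again. Leave the petri dish and the dropper bottle beside the work where they stand.

Things in the scene. Friction and masses are not known exactly. Their poses are not given: they have to be found in the camera images.
- large_box_centre (a point): centre (half-way up) of the green slide box, a closed flat plastic box 108 long (its x) x 68 wide (its y) x 34 high (z up) mm, flat lid with a paper label; under 0.25 kg; take it from above across its width. May be absent from a start
- medium_box_centre (a point): centre (half-way up) of the yellow slide box, a closed flat plastic box 95 long (its x) x 56 wide (its y) x 32 high (z up) mm, flat lid with a paper label; under 0.25 kg; take it from above across its width. May be absent from a start
- small_box_centre (a point): centre (half-way up) of the red slide box, a closed flat plastic box 82 long (its x) x 44 wide (its y) x 30 high (z up) mm, flat lid with a paper label; under 0.25 kg; take it from above across its width. May be absent from a start
- tiny_box_centre (a point): centre (half-way up) of the white coverslip box, a closed flat plastic box 69 long (its x) x 32 wide (its y) x 26 high (z up) mm, flat lid with a paper label; under 0.25 kg; take it from above across its width. May be absent from a start
- mini_box_centre (a point): centre (half-way up) of the black coverslip box, a closed flat plastic box 56 long (its x) x 20 wide (its y) x 22 high (z up) mm, flat lid with a paper label; under 0.25 kg; take it from above across its width. May be absent from a start
- tub: blue transport tub that does not move, 230 (x) x 252 (y) mm outside, 50 high, walls and floor 5 thick. Origin under its centre, x points to the hinged (far) side, z up. The boxes stand flat on its floor, their length roughly along the tub's x, 25 to 40 mm apart and from the side walls (crosswise), about 10 mm lengthwise
- lid (a joint): hinge of the tub's white lid: 0 = shut, grows as the front edge swings up and back, stop at 1.8 rad. The hinge is stiff: the lid stays at whatever angle it is left; moving it takes about 1 to 3 N at the tab. A wall shelf hangs over the bench behind the tub, so lean the tool back towards the robot as the tab comes up
- lid_tab (a point): centre of the orange pull tab in the middle of the lid's front edge: 16 mm wide (along the hinge axis) x 12 thick, it stands 36 mm out beyond the edge, in the plane of the lid (level when shut, pointing up when the lid is open); this point is 14 mm from its end. It can be pinched from above across its 16 mm at any lid angle
- lid_hinge (a point): a point of the tub on the lid's hinge axis, in its middle; the axis runs along this frame's y; the tab's centre is 260 mm from it
- tray_floor (a point): centre of the floor (its upper face) of the loose shallow stainless tray, 200 (x) x 165 (y) mm outside, rim 14 high and 2.5 thick, floor 2.5 above the bench, 0.45 kg; z up
- tray: the same tray, origin under its centre
- dropper: bystander: brown dropper bottle, 33 wide, 102 high, origin under its centre; stands in front of the white cold plate
- petri_dish: bystander: small covered petri dish, 46 across, 14 high, origin under its centre; also in front of the cold plate

How it is judged (in metres and radians):
On the way, in this order (a step that is already met when the one before it is completed fails the run):
1. the tub's lid is swung up past 70 degrees (value of joint lid above 1.2 rad), for 0.2 s.
2. the green box stands released flat in the tray (x of large_box_centre in the frame of tray between -0.07 and 0.07 m and y of large_box_centre in the frame of tray between -0.06 and 0.06 m and angle between large_box_centre's own z axis and vertical below 0.06 rad and contact force between the fingers and large_box below 0.3 N and linear speed of large_box below 0.03 m/s and z of large_box_centre in the frame of tray_floor above 0.013 m), for 0.3 s.
3. the yellow box stands released flat in the tray, squarely on the larger boxes (x of medium_box_centre in the frame of tray between -0.07 and 0.07 m and y of medium_box_centre in the frame of tray between -0.06 and 0.06 m and angle between medium_box_centre's own z axis and vertical below 0.06 rad and contact force between the fingers and medium_box below 0.3 N and linear speed of medium_box below 0.03 m/s and z of medium_box_centre in the frame of tray_floor above 0.012 m and z of medium_box_centre in the frame of large_box_centre above 0.029 m and x of medium_box_centre in the frame of large_box_centre between -0.008 and 0.008 m and y of medium_box_centre in the frame of large_box_centre between -0.0075 and 0.0075 m and angle between the x axis of medium_box_centre and the x axis of large_box_centre, either way round below 0.12 rad), for 0.3 s.
4. the red box stands released flat in the tray, squarely on the larger boxes (x of small_box_centre in the frame of tray between -0.07 and 0.07 m and y of small_box_centre in the frame of tray between -0.06 and 0.06 m and angle between small_box_centre's own z axis and vertical below 0.06 rad and contact force between the fingers and small_box below 0.3 N and linear speed of small_box below 0.03 m/s and z of small_box_centre in the frame of tray_floor above 0.011 m and z of small_box_centre in the frame of large_box_centre above 0.028 m and x of small_box_centre in the frame of large_box_centre between -0.0145 and 0.0145 m and y of small_box_centre in the frame of large_box_centre between -0.0135 and 0.0135 m and angle between the x axis of small_box_centre and the x axis of large_box_centre, either way round below 0.12 rad and z of small_box_centre in the frame of medium_box_centre above 0.027 m and x of small_box_centre in the frame of medium_box_centre between -0.008 and 0.008 m and y of small_box_centre in the frame of medium_box_centre between -0.0075 and 0.0075 m and angle between the x axis of small_box_centre and the x axis of medium_box_centre, either way round below 0.12 rad), for 0.3 s.
5. the white box stands released flat in the tray, squarely on the larger boxes (x of tiny_box_centre in the frame of tray between -0.07 and 0.07 m and y of tiny_box_centre in the frame of tray between -0.06 and 0.06 m and angle between tiny_box_centre's own z axis and vertical below 0.06 rad and contact force between the fingers and tiny_box below 0.3 N and linear speed of tiny_box below 0.03 m/s and z of tiny_box_centre in the frame of tray_floor above 0.009 m and z of tiny_box_centre in the frame of large_box_centre above 0.026 m and x of tiny_box_centre in the frame of large_box_centre between -0.021 and 0.021 m and y of tiny_box_centre in the frame of large_box_centre between -0.0195 and 0.0195 m and angle between the x axis of tiny_box_centre and the x axis of large_box_centre, either way round below 0.12 rad and z of tiny_box_centre in the frame of medium_box_centre above 0.025 m and x of tiny_box_centre in the frame of medium_box_centre between -0.0145 and 0.0145 m and y of tiny_box_centre in the frame of medium_box_centre between -0.0135 and 0.0135 m and angle between the x axis of tiny_box_centre and the x axis of medium_box_centre, either way round below 0.12 rad and z of tiny_box_centre in the frame of small_box_centre above 0.024 m and x of tiny_box_centre in the frame of small_box_centre between -0.008 and 0.008 m and y of tiny_box_centre in the frame of small_box_centre between -0.0075 and 0.0075 m and angle between the x axis of tiny_box_centre and the x axis of small_box_centre, either way round below 0.12 rad), for 0.3 s.
6. the black box stands released flat in the tray, squarely on the larger boxes (x of mini_box_centre in the frame of tray between -0.07 and 0.07 m and y of mini_box_centre in the frame of tray between -0.06 and 0.06 m and angle between mini_box_centre's own z axis and vertical below 0.06 rad and contact force between the fingers and mini_box below 0.3 N and linear speed of mini_box below 0.03 m/s and z of mini_box_centre in the frame of tray_floor above 0.007 m and z of mini_box_centre in the frame of large_box_centre above 0.024 m and x of mini_box_centre in the frame of large_box_centre between -0.0275 and 0.0275 m and y of mini_box_centre in the frame of large_box_centre between -0.0255 and 0.0255 m and angle between the x axis of mini_box_centre and the x axis of large_box_centre, either way round below 0.12 rad and z of mini_box_centre in the frame of medium_box_centre above 0.023 m and x of mini_box_centre in the frame of medium_box_centre between -0.021 and 0.021 m and y of mini_box_centre in the frame of medium_box_centre between -0.0195 and 0.0195 m and angle between the x axis of mini_box_centre and the x axis of medium_box_centre, either way round below 0.12 rad and z of mini_box_centre in the frame of small_box_centre above 0.022 m and x of mini_box_centre in the frame of small_box_centre between -0.0145 and 0.0145 m and y of mini_box_centre in the frame of small_box_centre between -0.0135 and 0.0135 m and angle between the x axis of mini_box_centre and the x axis of small_box_centre, either way round below 0.12 rad and z of mini_box_centre in the frame of tiny_box_centre above 0.02 m and x of mini_box_centre in the frame of tiny_box_centre between -0.008 and 0.008 m and y of mini_box_centre in the frame of tiny_box_centre between -0.0075 and 0.0075 m and angle between the x axis of mini_box_centre and the x axis of tiny_box_centre, either way round below 0.12 rad), for 0.3 s.
At the end, for the whole second after the job is handed in: All boxes present stand released in one level pile in the tray (centres within 70 mm along, 60 mm across of the tray's), larger below smaller, lengthwise within 0.12 rad of each other, centres off by at most half the difference in length and in width plus 1.5 mm; lid shut within 0.06 rad (all of step 2 and all of step 3 and all of step 4 and all of step 5 and all of step 6 and value of joint lid below 0.06 rad); the robot touches nothing.
It fails at once if the dropper bottle is pushed more than 30 mm or tipped over (distance of dropper from where it was at the start of the episode above 0.03 m or angle between dropper's own z axis and vertical above 0.5 rad).
It fails at once if the petri dish is pushed more than 30 mm or tipped over (distance of petri_dish from where it was at the start of the episode above 0.03 m or angle between petri_dish's own z axis and vertical above 0.5 rad).
Of large_box, medium_box, small_box, tiny_box, mini_box only 3 to 5 are there at a start; the rules pass over those that are not, and their reading is None.
At some moment in a run one of tray may be knocked a few centimetres aside while the robot is not near it.
Once in a run the grip may slacken for a moment while it holds something.
It also fails if it takes over 208 s, if anything falls off the work surface, if the arm or the gripper's body presses on something with over 40 N, if the wrist force passes 120 N, or if a joint passes its speed limit or range.

## Working session

There is one attempt and no reset: what is moved stays moved. The work goes in short steps, Python scripts to look and compute and a shell command to move; the robot and the scene stay as the last step left them, time stands still between calls to the robot, and variables do not carry over. Pictures are saved under pics/ and viewed, at most 14 in all, crops included, and the job is handed in when it is done.

```bash
mkdir -p pics; ls; python3 - <<'E'
from plant import *
import cv2,numpy as np
print(get_obs())
for n in ("side","top"):
    s=snapshot(n); cv2.imwrite(f"pics/{n}0.png",s["color"][:,:,::-1]); print({k:np.round(v,4).tolist() for k,v in s.items() if k!="color"})
s=snapshot("wrist"); print({k:np.round(v,4).tolist() for k,v in s.items() if k!="color"})
E
```

```text
pics
{'clock': 0.0, 'joint_pos': array([-5.40812765e+01,  2.05910053e+01,  6.31803813e-01, -2.10564776e-02,
       -7.01361342e+01, -1.65083460e+01]), 'qvel': array([-0.08343447, -0.03111782,  0.06160584, -0.01147064, -0.10717836,
       -0.01480222]), 'tau': array([-3.11994211e-05, -5.82718170e+01,  2.93067813e+01,  6.99763834e+00,
        6.82072263e-03, -1.55803073e-04]), 'tool_pos': array([ 0.22426747, -0.63643081,  0.40370938]), 'orientation': array([ 1.79902969e+02, -8.11457990e-03, -1.60596787e+02]), 'force': array([ 0.18697145, -0.91501639, -0.87491227]), 'moment': array([ 0.00224641, -0.01049134,  0.03691665]), 'gripper_force': 0.0, 'opening': 0.08763339234116482}
{'fx': 502.0902, 'fy': 502.0902, 'cx': 283.7397, 'cy': 207.7573, 'R': [[-0.975, -0.2221, 0.0119], [-0.1427, 0.5835, -0.7995], [0.1706, -0.7812, -0.6005]], 't': [0.54, 0.1352, 1.1453]}
{'fx': 434.2766, 'fy': 434.2766, 'cx': 275.3426, 'cy': 211.4327, 'R': [[-0.0113, -0.9996, -0.027], [-0.9957, 0.0138, -0.0916], [0.0919, 0.0259, -0.9954]], 't': [0.0536, 0.5317, 1.0262]}
{'fx': 325.1923, 'fy': 325.1923, 'cx': 277.0225, 'cy': 205.452, 'tool_from_camera': [[0.0005, -0.9527, -0.304, 0.082], [1.0, 0.0004, 0.0004, -0.0001], [-0.0002, -0.304, 0.9527, 0.0201], [0.0, 0.0, 0.0, 1.0]]}
```

View pics/top0.png

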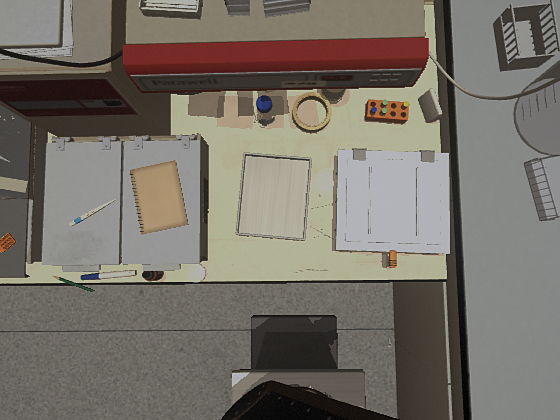

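View pics/side0.png

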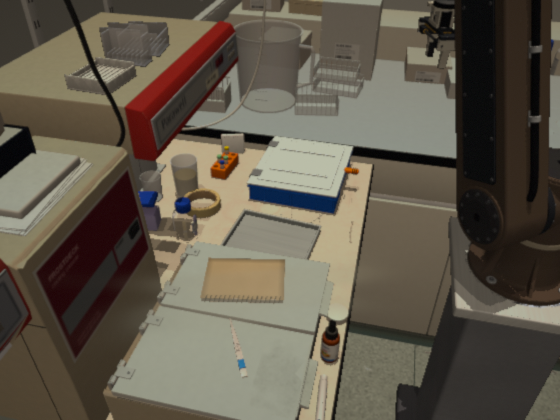

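```bash
cat > h.py <<'E'
import numpy as np, cv2
from scipy.spatial.transform import Rotation as Ro
from plant import *
def ray(s,uv,T=None):
    """origin, direction in world of a pixel; T = (tool_pos,R) for the wrist fisheye"""
    a=np.array([(uv[0]-s["cx"])/s["fx"],(uv[1]-s["cy"])/s["fy"]])
    if "R" in s:
        R=np.array(s["R"]); return -R.T@np.array(s["t"]), R.T@np.r_[a,1]
    th=np.hypot(*a); d=np.r_[a/max(th,1e-9)*np.sin(th),np.cos(th)]
    M=np.array(s["tool_from_camera"]); p,R=T
    return p+R@M[:3,3], R@M[:3,:3]@d
def plane(s,uv,z,T=None):
    o,d=ray(s,uv,T); return o+d*(z-o[2])/d[2]
def tri(r1,r2):
    (o1,d1),(o2,d2)=r1,r2
    k=np.linalg.lstsq(np.c_[d1,-d2],o2-o1,rcond=None)[0]
    a,b=o1+k[0]*d1,o2+k[1]*d2; return (a+b)/2,np.linalg.norm(a-b)
def pose():
    o=get_obs(); return o["tool_pos"],Ro.from_euler("xyz",o["orientation"],degrees=True).as_matrix()
def wrist():
    T=pose(); return snapshot("wrist"),T
def plan(p,rpy):
    """shift (units of 25 mm, present tool axes) and turn (units of 6 deg) to TCP pose p, rpy"""
    q,R=pose(); R2=Ro.from_euler("xyz",rpy,degrees=True).as_matrix()
    return np.round(R.T@(np.array(p)-q)/.025,2), np.round(Ro.from_matrix(R.T@R2).as_rotvec(degrees=True)/6,2)
E
python3 - <<'E'
from h import *
np.set_printoptions(precision=3,suppress=True)
t=snapshot("top"); s=snapshot("side")
print("lid",[plane(t,p,.055)[:2] for p in((338,151),(446,153),(449,251),(336,250))])
print("tab",plane(t,(392,259),.052),tri(ray(t,(392,259)),ray(s,(352,170))))
print("tray rim",[plane(t,p,.014)[:2] for p in((243,154),(311,154),(305,240),(236,236))])
print("dropper",plane(t,(152,274),.1),"dish",plane(t,(197,272),.014))
for p,q in (((428,60),(238,68)),((428,40),(237,28)),((124,90),(147,155)),((124,45),(137,108))): print("shelf",tri(ray(t,p),ray(s,q)))
hsv=cv2.cvtColor(t["color"],cv2.COLOR_RGB2HSV)
m=cv2.inRange(hsv,(5,150,120),(20,255,255)); m[:235]=0;m[:,:330]=0
print("tab px",cv2.boundingRect(m))
E
```

```text
lid [array([ 0.672, -0.104]), array([ 0.662, -0.358]), array([ 0.432, -0.354]), array([ 0.438, -0.094])]
tab [ 0.415 -0.223  0.052] (array([ 0.416, -0.221,  0.061]), np.float64(0.0008541569937099006))
tray rim [array([0.678, 0.126]), array([ 0.675, -0.043]), array([ 0.463, -0.024]), array([0.475, 0.144])]
dropper [0.389 0.322 0.1  ] dish [0.388 0.239 0.014]
shelf (array([ 0.751, -0.238,  0.314]), np.float64(0.04275843231049827))
shelf (array([ 0.735, -0.201,  0.426]), np.float64(0.038240745924347556))
shelf (array([0.716, 0.295, 0.362]), np.float64(0.007852472867218166))
shelf (array([0.748, 0.264, 0.433]), np.float64(0.015052593675230177))
tab px (390, 250, 6, 18)
```

```bash
python3 - <<'E'
from h import *
print(plan([.400,-.222,.32],[180,0,178]))
E
```

```text
(array([-12.14,  13.3 ,   3.38]), array([ 0.01, -0.  ,  3.57]))
```

```bash
python3 -m handwheel '[[1,-0.93,1,0.26,0,0,0],[1,-0.93,1,0.26,0,0,0],[1,-0.93,1,0.26,0,0,0],[1,-0.93,1,0.26,0,0,0],[1,-0.93,1,0.26,0,0,0]]'
python3 -m handwheel '[[1,-0.93,1,0.26,0,0,0],[1,-0.93,1,0.26,0,0,0],[1,-0.93,1,0.26,0,0,0],[1,-0.93,1,0.26,0,0,0],[1,-0.93,1,0.26,0,0,0]]'
python3 -m handwheel '[[1,-0.93,1,0.26,0,0,0],[1,-0.93,1,0.26,0,0,0],[1,-0.93,1,0.26,0,0,0]]'
python3 -m handwheel '[[1,0,0,0,0,0,0.9],[1,0,0,0,0,0,0.9],[1,0,0,0,0,0,0.9],[1,0,0,0,0,0,0.87],[1,0,0,0,0,0,0]]'
python3 - <<'E'
from h import *
s,T=wrist(); cv2.imwrite("pics/w1.png",s["color"][:,:,::-1])
hsv=cv2.cvtColor(s["color"],cv2.COLOR_RGB2HSV)
m=cv2.inRange(hsv,(5,150,100),(20,255,255))
for c in cv2.findContours(m,0,2)[0]:
    if cv2.contourArea(c)>60: r=cv2.minAreaRect(c); print(r,plane(s,r[0],.058,T))
print(plan([.415,-.222,.212],[180,0,178]))
E
```

```text
clock: 0.88
tool_pos: [0.2927, -0.479, 0.372]
orientation: [-180.0, 0.0, -160.6]
force: [0.2, -0.3, 0.4]
opening: 0.0877
gripper_force: 0.0
clock: 1.5
tool_pos: [0.3608, -0.3225, 0.3396]
orientation: [-180.0, 0.0, -160.6]
force: [0.7, 0.4, -0.6]
opening: 0.0873
gripper_force: 0.0
clock: 1.88
tool_pos: [0.4017, -0.2286, 0.3202]
orientation: [-180.0, 0.0, -160.6]
force: [0.5, -0.2, 0.0]
opening: 0.0877
gripper_force: 0.0
clock: 2.5
tool_pos: [0.4013, -0.2296, 0.3202]
orientation: [-180.0, 0.0, 178.0]
force: [0.2, 0.4, -0.5]
opening: 0.0874
gripper_force: 0.0
((116.64672088623047, 297.5751037597656), (39.01280212402344, 5.734856128692627), 88.49256896972656) [ 0.48575963 -0.38898284  0.058     ]
((287.5, 241.5), (23.0, 19.0), 90.0) [ 0.42768203 -0.2216424   0.058     ]
((288.5, 211.0), (8.0, 19.0), 90.0) [ 0.40149576 -0.22026012  0.058     ]
(array([-0.54,  0.32,  4.33]), array([-0.  ,  0.  ,  0.02]))
```

View pics/w1.png

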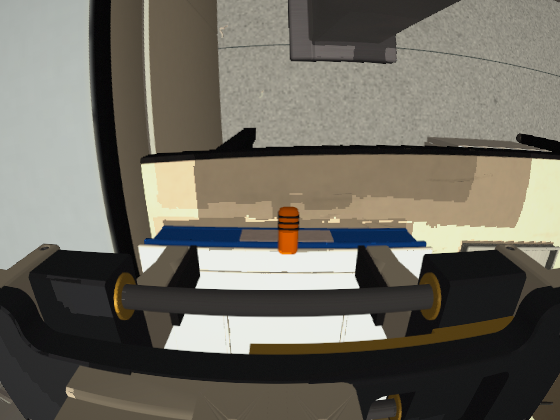

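```bash

python3 -m handwheel '[[0.2,-0.45,0.33,0.8,0,0,0],[0,0,0,0.9,0,0,0],[0,0,0,0.9,0,0,0],[0,0,0,0.9,0,0,0],[0,0,0,0.8,0,0,0]]'
python3 -m handwheel '[[-1,0,0,0,0,0,0],[-1,0,0,0,0,0,0],[-1,0,0,0,0,0,0],[-1,0,0,0,0,0,0],[-1,0,0,0,0,0,0]]'
```

```text
clock: 3.18
tool_pos: [0.4129, -0.2218, 0.2119]
orientation: [-180.0, -0.0, 178.1]
force: [0.5, -0.3, 0.3]
opening: 0.046
gripper_force: 0.0
clock: 3.8
tool_pos: [0.4132, -0.2216, 0.2132]
orientation: [180.0, 0.1, 178.0]
force: [0.2, 6.0, 1.1]
opening: 0.0154
gripper_force: 30.0
```

```bash
python3 - <<'E'
import numpy as np
def P(th,ph): 
    g=.26*np.array([-np.cos(th),np.sin(th)]); return g+.159*np.array([-np.sin(ph),np.cos(ph)])
N=20
for i in range(N):
    a,b=1.6*i/N,1.6*(i+1)/N; f=lambda t:np.radians(30)*t/1.6
    d=P(b,f(b))-P(a,f(a)); ph=f(a)
    print(i,np.round([d@[-np.cos(ph),-np.sin(ph)]/.025,d@[np.sin(ph),-np.cos(ph)]/.025],2))
E
```

```text
0 [ 0.13 -0.83]
1 [ 0.05 -0.82]
2 [-0.04 -0.8 ]
3 [-0.13 -0.78]
4 [-0.21 -0.74]
5 [-0.28 -0.7 ]
6 [-0.35 -0.65]
7 [-0.42 -0.59]
8 [-0.48 -0.52]
9 [-0.53 -0.45]
10 [-0.58 -0.37]
11 [-0.61 -0.29]
12 [-0.64 -0.21]
13 [-0.66 -0.12]
14 [-0.66 -0.03]
15 [-0.66  0.05]
16 [-0.65  0.14]
17 [-0.63  0.23]
18 [-0.61  0.31]
19 [-0.57  0.39]
```

```bash

python3 -m handwheel '[[-1,0.13,0,-0.83,0,-0.25,0],[-1,0.05,0,-0.82,0,-0.25,0],[-1,-0.04,0,-0.8,0,-0.25,0],[-1,-0.13,0,-0.78,0,-0.25,0],[-1,-0.21,0,-0.74,0,-0.25,0]]'
python3 -m handwheel '[[-1,-0.28,0,-0.7,0,-0.25,0],[-1,-0.35,0,-0.65,0,-0.25,0],[-1,-0.42,0,-0.59,0,-0.25,0],[-1,-0.48,0,-0.52,0,-0.25,0],[-1,-0.53,0,-0.45,0,-0.25,0]]'
```

```text
clock: 4.42
tool_pos: [0.414, -0.2217, 0.3136]
orientation: [-180.0, 7.8, 178.0]
force: [11.1, 0.1, -8.7]
opening: 0.0156
gripper_force: 30.0
clock: 5.05
tool_pos: [0.4503, -0.2234, 0.3933]
orientation: [-180.0, 14.9, 178.0]
force: [8.0, -6.3, -14.3]
opening: 0.0157
gripper_force: 30.0
```

```bash

python3 -m handwheel '[[-1,-0.58,0,-0.37,0,-0.25,0],[-1,-0.61,0,-0.29,0,-0.25,0],[-1,-0.64,0,-0.21,0,-0.25,0],[-1,-0.66,0,-0.12,0,-0.25,0],[-1,-0.66,0,-0.03,0,-0.25,0]]'
python3 -m handwheel '[[-1,-0.66,0,0.05,0,-0.25,0],[-1,-0.65,0,0.14,0,-0.25,0],[-1,-0.63,0,0.23,0,-0.25,0],[-1,-0.61,0,0.31,0,-0.25,0],[-1,-0.57,0,0.39,0,-0.25,0]]'
python3 - <<'E'
from h import *
for n in("side","top"): cv2.imwrite(f"pics/{n}2.png",snapshot(n)["color"][:,:,::-1])
E
```

```text
clock: 5.68
tool_pos: [0.5171, -0.2265, 0.4422]
orientation: [-179.9, 22.3, 178.0]
force: [-2.0, -8.3, -6.1]
opening: 0.0158
gripper_force: 30.0
clock: 6.3
tool_pos: [0.6003, -0.2302, 0.4515]
orientation: [-179.8, 30.0, 178.0]
force: [-2.7, -11.9, 0.9]
opening: 0.0156
gripper_force: 30.0
```

View pics/side2.png

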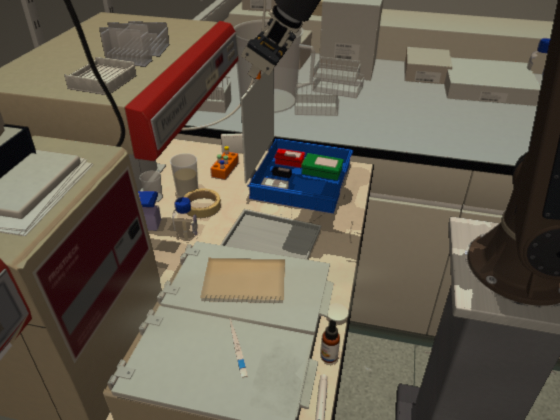

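```bash

python3 -m handwheel '[[0,0,0,0,0,0,0],[0.3,0,0,0,0,0,0],[0.3,0,0,-0.6,0,0,0],[0.3,0,0,-1,0,0,0],[0.3,0.3,0,-1,0,0.3,0]]'
python3 -m handwheel '[[1,0.8,0,-0.4,0,1,0],[1,0.8,0,0.4,0,1,0],[1,0.8,0,0.4,0,1,0],[1,0.8,0,0.4,0,1,0],[1,0.5,0,0.4,0,0.7,0]]'
python3 - <<'E'
from h import *
s,T=wrist(); cv2.imwrite("pics/w3.png",s["color"][:,:,::-1]); print(T[0])
print(plan([.52,-.22,.42],[180,0,178]))
E
```

```text
clock: 7.02
tool_pos: [0.5611, -0.2267, 0.5056]
orientation: [-180.0, 28.2, 178.0]
force: [0.0, -0.4, 0.2]
opening: 0.0555
gripper_force: 0.0
clock: 7.65
tool_pos: [0.4778, -0.2239, 0.4477]
orientation: [-180.0, -0.1, 178.0]
force: [-0.1, -0.2, 1.0]
opening: 0.0877
gripper_force: 0.0
[ 0.47779607 -0.22385687  0.44767872]
(array([-1.73,  0.21,  1.03]), array([ 0.01, -0.07,  0.  ]))
```

View pics/w3.png

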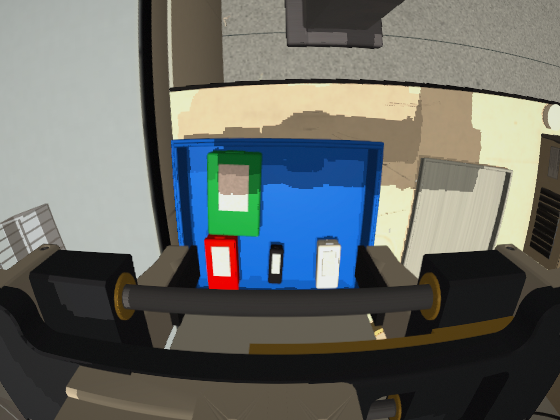

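```bash
cat > boxes.py <<'E'
from h import *
LIM=dict(green=((45,100,40),(80,255,255),.039),red=((0,150,80),(4,255,255),.035))
def find(s,T,name,ztop):
    hsv=cv2.cvtColor(s["color"],cv2.COLOR_RGB2HSV); lo,hi,_=LIM[name]
    m=cv2.inRange(hsv,lo,hi); c=max(cv2.findContours(m,0,2)[0],key=cv2.contourArea)
    q=cv2.boxPoints(cv2.minAreaRect(c)); 
    P=np.array([plane(s,p,ztop,T)[:2] for p in cv2.convexHull(c)[:,0]]).astype(np.float32)
    return q,cv2.minAreaRect(P*1000)
E
python3 - <<'E'
from boxes import *
s,T=wrist(); t=snapshot("top")
for n in("green","red"):
    for a in((s,T),(t,None)): 
        try: print(n,find(*a,n,LIM[n][2]))
        except Exception as e: print(e)
big=cv2.resize(t["color"][130:270,225:465],None,fx=3.3,fy=3.3,interpolation=cv2.INTER_CUBIC); cv2.imwrite("pics/t3.png",big[:,:,::-1])
E
```

```text
green (array([[207., 153.],
       [260., 153.],
       [260., 238.],
       [207., 238.]], dtype=float32), ((502.3822021484375, -279.0677185058594), (66.47774505615234, 110.58665466308594), 85.72183227539062))
green (array([[ 58.883224, 279.32114 ],
       [ 59.583954, 277.39413 ],
       [ 92.26279 , 289.27737 ],
       [ 91.56206 , 291.20438 ]], dtype=float32), ((363.3975524902344, 524.5118408203125), (84.68661499023438, 4.7856364250183105), 70.16708374023438))
red (array([[204.50519, 238.13446],
       [236.34271, 236.90991],
       [238.34418, 288.9483 ],
       [206.50665, 290.17285]], dtype=float32), ((598.590087890625, -303.1254577636719), (43.86032485961914, 79.28900146484375), 87.08970642089844))
red (array([[121.70973 ,  44.902878],
       [427.39835 ,  35.146873],
       [428.65942 ,  74.65982 ],
       [122.970795,  84.415825]], dtype=float32), ((909.283935546875, 46.74169921875), (102.4002456665039, 759.3341674804688), 0.6076931953430176))
```

View pics/t3.png

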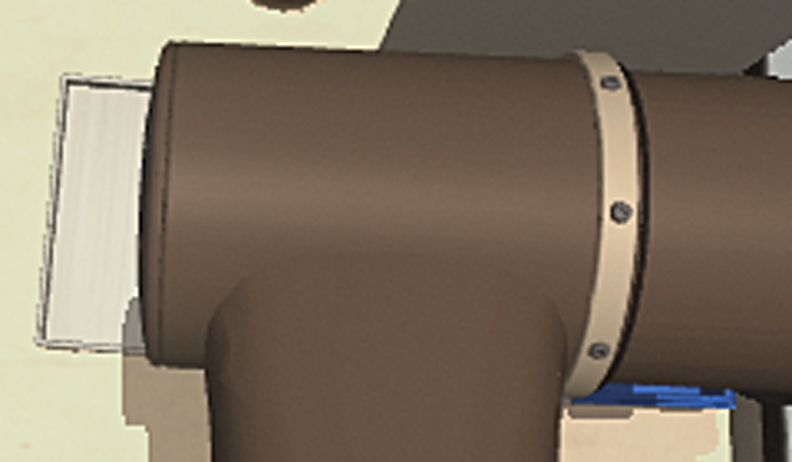

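```bash
python3 - <<'E'
from h import *
print(plan([.502,-.279,.32],[180,0,176]))
E
```

```text
(array([-1.  , -2.17,  5.1 ]), array([-0.  ,  0.01,  0.34]))
```

```bash

python3 -m handwheel '[[1,-0.3,-0.7,1,0,0,0.34],[1,-0.3,-0.7,1,0,0,0],[1,-0.3,-0.7,1,0,0,0],[1,0,0,1,0,0,0],[1,0,0,1,0,0,0]]'
python3 -m handwheel '[[1,0,0,0,0,0,0],[1,0,0,0,0,0,0]]'
python3 - <<'E'
from boxes import *
s,T=wrist(); cv2.imwrite("pics/w4.png",s["color"][:,:,::-1])
print(find(s,T,"green",.039))
E
```

```text
clock: 8.43
tool_pos: [0.4988, -0.2782, 0.3222]
orientation: [-180.0, 0.2, 175.9]
force: [-0.3, 0.5, -0.6]
opening: 0.0875
gripper_force: 0.0
clock: 8.68
tool_pos: [0.4988, -0.2779, 0.3235]
orientation: [-180.0, 0.2, 176.0]
force: [0.1, -0.1, 1.1]
opening: 0.0877
gripper_force: 0.0
(array([[236., 142.],
       [316., 142.],
       [316., 263.],
       [236., 263.]], dtype=float32), ((502.44207763671875, -279.61285400390625), (66.61485290527344, 109.9661865234375), 85.2463150024414))
```

View pics/w4.png

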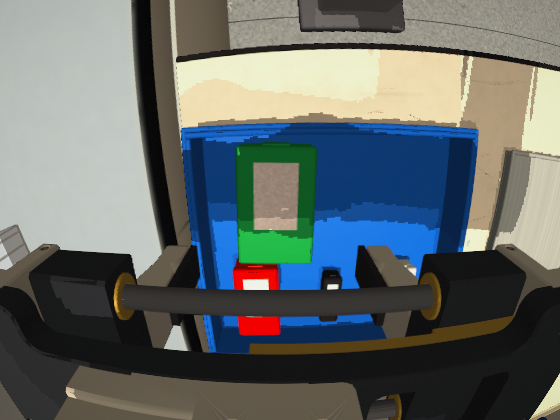

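```bash

python3 -m handwheel '[[0.82,-0.15,-0.06,0.9,0,0,0.12],[0.82,0,0,1,0,0,0],[0.82,0,0,1,0,0,0],[0.82,0,0,1,0,0,0],[0.82,0,0,0.8,0,0,0]]'
python3 -m handwheel '[[0.82,0,0,0.68,0,0,0],[-1,0,0,0,0,0,0],[-1,0,0,0,0,0,0],[-1,0,0,0,0,0,0],[-1,0,0,0,0,0,0]]'
```

```text
clock: 9.35
tool_pos: [0.5025, -0.2796, 0.2048]
orientation: [-180.0, 0.1, 175.3]
force: [-0.9, -0.4, 0.9]
opening: 0.0798
gripper_force: 0.0
clock: 9.98
tool_pos: [0.5019, -0.2796, 0.188]
orientation: [-180.0, 0.1, 175.2]
force: [-0.2, 0.2, 1.9]
opening: 0.0676
gripper_force: 30.0
```

```bash

python3 -m handwheel '[[-1,0,0,-0.6,0,0,0],[-1,0,0,-1,0,0,0],[-1,0,0,-1,0,0,0],[-1,0,0,-1,0,0,0],[-1,0,0,-1,0,0,0]]'
python3 -m handwheel '[[-1,-0.13,1,0,0,0,0],[-1,-0.13,1,0,0,0,0],[-1,-0.13,1,0,0,0,0],[-1,-0.13,1,0,0,0,0],[-1,-0.13,1,0,0,0,0]]'
python3 -m handwheel '[[-1,-0.13,1,0,0,0,0],[-1,-0.13,1,0,0,0,0],[-1,-0.13,1,0,0,0,0],[-1,-0.13,1,0,0,0,0],[-1,-0.13,1,0,0,0,0]]'
python3 -m handwheel '[[-1,-0.13,1,0,0,0,0],[-1,-0.13,1,0,0,0,0],[-1,-0.13,1,0,0,0,0],[-1,-0.13,0.4,0,0,0,0],[-1,0,0,0,0,0,0]]'
python3 - <<'E'
from h import *
s,T=wrist(); c=s["color"]; cv2.imwrite("pics/w5.png",c[:,:,::-1])
E
```

```text
clock: 10.6
tool_pos: [0.5015, -0.2796, 0.3043]
orientation: [-180.0, 0.1, 175.2]
force: [1.0, -0.3, -0.4]
opening: 0.0678
gripper_force: 30.0
clock: 11.22
tool_pos: [0.5283, -0.1556, 0.3035]
orientation: [180.0, 0.1, 175.2]
force: [-0.2, -0.2, -1.1]
opening: 0.0676
gripper_force: 30.0
clock: 11.85
tool_pos: [0.5549, -0.0324, 0.3035]
orientation: [180.0, 0.1, 175.2]
force: [-0.3, 0.0, -1.4]
opening: 0.0677
gripper_force: 30.0
clock: 12.48
tool_pos: [0.575, 0.0507, 0.3028]
orientation: [180.0, 0.0, 175.3]
force: [-0.7, -0.2, -1.9]
opening: 0.0676
gripper_force: 30.0
```

View pics/w5.png

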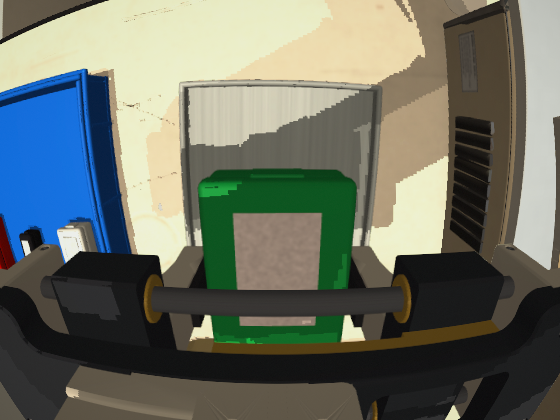

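```bash
python3 - <<'E'
from h import *
s,T=wrist(); 
a,b=[plane(s,p,.014,T)[:2] for p in((180,83),(380,84))]
v=(b-a)/np.linalg.norm(b-a); n=np.array([v[1],-v[0]]); print(a,b,np.linalg.norm(b-a),n,(a+b)/2+.1*n)
E
```

```text
[ 0.4652591  -0.02128566] [0.47943288 0.14476434] 0.16665382637666457 [ 0.99637675 -0.08504922] [0.57198366 0.05323442]
```

```bash

python3 -m handwheel '[[-1,0.1,0.1,1,0,0,0],[-1,0,0,1,0,0,0],[-1,0,0,1,0,0,0],[-1,0,0,1,0,0,0],[-1,0,0,0.4,0,0,0]]'
python3 -m handwheel '[[-1,0,0,0.2,0,0,0],[-1,0,0,0.05,0,0,0]]'
```

```text
clock: 13.2
tool_pos: [0.5721, 0.0522, 0.1911]
orientation: [-179.9, -0.1, 175.2]
force: [-0.4, -0.1, -1.1]
opening: 0.068
gripper_force: 30.0
clock: 13.45
tool_pos: [0.5729, 0.053, 0.1865]
orientation: [180.0, 0.0, 175.2]
force: [0.5, -0.1, -2.2]
opening: 0.0679
gripper_force: 30.0
```

```bash

python3 -m handwheel '[[-1,0,0,0.06,0,0,0],[0.8,0,0,0,0,0,0],[0.8,0,0,0,0,0,0],[0.8,0,0,0,0,0,0],[0.8,0,0,-0.5,0,0,0]]'
python3 -m handwheel '[[0.8,0,0,-1,0,0,0],[0.8,0,0,-1,0,0,0],[0.8,0,0,-1,0,0,0],[0.8,0,0,-1,0,0,0],[0.8,0,0,0,0,0,0]]'
python3 - <<'E'
from boxes import *
s,T=wrist(); print(find(s,T,"green",.0365))
print(plan([.575,-.303,.30],[180,0,177]))
E
```

```text
clock: 14.08
tool_pos: [0.5723, 0.053, 0.1967]
orientation: [-179.9, -0.1, 175.2]
force: [-0.4, 0.2, 0.6]
opening: 0.0788
gripper_force: 0.0
clock: 14.7
tool_pos: [0.5733, 0.0534, 0.3002]
orientation: [179.9, 0.3, 175.3]
force: [0.3, 0.3, -0.6]
opening: 0.0788
gripper_force: 0.0
(array([[232., 140.],
       [320., 140.],
       [320., 270.],
       [232., 270.]], dtype=float32), ((573.4453735351562, 53.63435363769531), (66.89459991455078, 109.47589874267578), 85.26994323730469))
(array([ -1.27, -14.19,  -0.07]), array([ 0.01,  0.02, -0.3 ]))
```

```bash

python3 -m handwheel '[[0.8,-0.12,-1,0,0,0,-0.3],[0.8,-0.12,-1,0,0,0,0],[0.8,-0.12,-1,0,0,0,0],[0.8,-0.12,-1,0,0,0,0],[0.8,-0.12,-1,0,0,0,0]]'
python3 -m handwheel '[[0.6,-0.12,-1,0,0,0,0],[0.6,-0.12,-1,0,0,0,0],[0.6,-0.12,-1,0,0,0,0],[0.6,-0.12,-1,0,0,0,0],[0.6,-0.12,-1,0,0,0,0]]'
python3 -m handwheel '[[0.3,-0.12,-1,0,0,0,0],[0.3,-0.12,-1,0,0,0,0],[0.3,-0.12,-1,0,0,0,0],[0.3,-0.12,-1,0,0,0,0],[0.3,0,0,0,0,0,0]]'
python3 - <<'E'
from boxes import *
s,T=wrist(); print(find(s,T,"red",.035)); cv2.imwrite("pics/w6.png",s["color"][:,:,::-1])
E
```

```text
clock: 15.38
tool_pos: [0.58, -0.0733, 0.2964]
orientation: [-180.0, -0.1, 177.0]
force: [-0.2, 0.7, -0.4]
opening: 0.0792
gripper_force: 0.0
clock: 16.0
tool_pos: [0.5886, -0.1989, 0.2963]
orientation: [180.0, -0.1, 177.0]
force: [0.3, 0.0, -0.5]
opening: 0.0701
gripper_force: 0.0
clock: 16.62
tool_pos: [0.5952, -0.3, 0.2959]
orientation: [180.0, -0.1, 176.9]
force: [-0.1, 0.4, -0.1]
opening: 0.057
gripper_force: 0.0
(array([[242., 170.],
       [297., 170.],
       [297., 269.],
       [242., 269.]], dtype=float32), ((603.1522216796875, -305.29571533203125), (42.296791076660156, 84.0478744506836), 87.73649597167969))
```

View pics/w6.png

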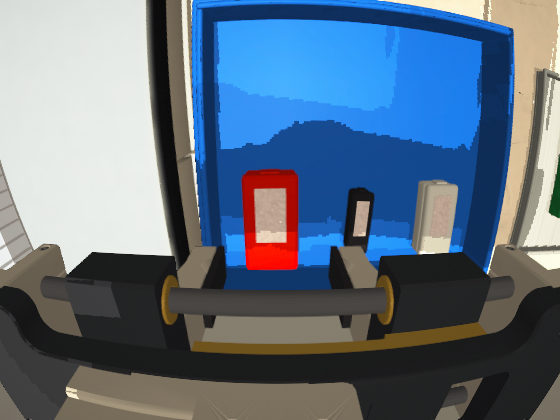

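```bash
python3 - <<'E'
from boxes import *
s,T=wrist(); c=s["color"]
for r in(180,210,230):
    print(r,[tuple(c[r,k]) for k in range(192,246,3)])
    for k in(195,203,210,215,220): print(k,plane(s,(k,r),.05,T)[:2],plane(s,(k,r),.005,T)[:2])
E
```

```text
180 [(np.uint8(110), np.uint8(100), np.uint8(83)), (np.uint8(197), np.uint8(200), np.uint8(203)), (np.uint8(20), np.uint8(74), np.uint8(143)), (np.uint8(16), np.uint8(71), np.uint8(140)), (np.uint8(21), np.uint8(69), np.uint8(135)), (np.uint8(13), np.uint8(44), np.uint8(89)), (np.uint8(14), np.uint8(46), np.uint8(89)), (np.uint8(13), np.uint8(45), np.uint8(88)), (np.uint8(17), np.uint8(55), np.uint8(107)), (np.uint8(22), np.uint8(74), np.uint8(144)), (np.uint8(23), np.uint8(74), np.uint8(144)), (np.uint8(21), np.uint8(73), np.uint8(144)), (np.uint8(21), np.uint8(73), np.uint8(144)), (np.uint8(22), np.uint8(74), np.uint8(144)), (np.uint8(22), np.uint8(74), np.uint8(144)), (np.uint8(23), np.uint8(74), np.uint8(144)), (np.uint8(86), np.uint8(51), np.uint8(95)), (np.uint8(168), np.uint8(10), np.uint8(0))]
195 [ 0.56231552 -0.35672471] [ 0.57207459 -0.36911125]
203 [ 0.56271165 -0.35070215] [ 0.57254959 -0.36188959]
210 [ 0.5630484  -0.34548696] [ 0.57295339 -0.35563605]
215 [ 0.56328355 -0.34178984] [ 0.57323536 -0.35120282]
220 [ 0.56351438 -0.33811388] [ 0.57351215 -0.34679498]
210 [(n
[... 1478 characters left out ...]
, np.uint8(89)), (np.uint8(15), np.uint8(47), np.uint8(92)), (np.uint8(26), np.uint8(95), np.uint8(185)), (np.uint8(27), np.uint8(95), np.uint8(185)), (np.uint8(27), np.uint8(96), np.uint8(185)), (np.uint8(25), np.uint8(95), np.uint8(185)), (np.uint8(26), np.uint8(95), np.uint8(185)), (np.uint8(26), np.uint8(95), np.uint8(184)), (np.uint8(29), np.uint8(96), np.uint8(185)), (np.uint8(121), np.uint8(32), np.uint8(48))]
195 [ 0.60123902 -0.36183188] [ 0.6187478  -0.37523525]
203 [ 0.60149465 -0.35548227] [ 0.61905432 -0.36762143]
210 [ 0.60172252 -0.34998747] [ 0.61932756 -0.36103261]
215 [ 0.60188779 -0.34609401] [ 0.61952573 -0.35636396]
220 [ 0.6020552  -0.34222429] [ 0.61972648 -0.35172378]
```

```bash

python3 -m handwheel '[[0.13,-0.28,-0.15,0.64,0,0,-0.1],[0.13,0,0,1,0,0,0],[0.13,0,0,0.9,0,0,0],[0.13,0,0,0,0,0,0],[0.13,0,0,0,0,0,0]]'
python3 - <<'E'
from boxes import *
s,T=wrist(); print(T[0]); cv2.imwrite("pics/w7.png",s["color"][100:340,130:430,::-1].repeat(2,0).repeat(2,1))
E
```

```text
clock: 17.35
tool_pos: [0.603, -0.3025, 0.2338]
orientation: [-180.0, 0.0, 177.7]
force: [0.9, 0.2, 0.1]
opening: 0.0496
gripper_force: 0.0
[ 0.6029766  -0.30246403  0.23376432]
```

View pics/w7.png

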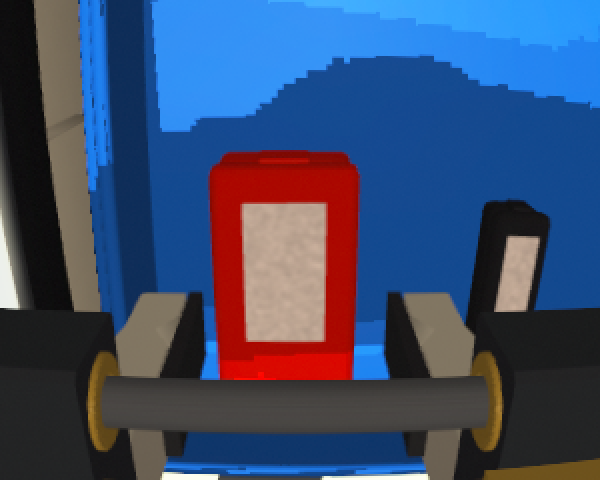

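```bash

python3 -m handwheel '[[0.13,0,-0.05,0.3,0,0,0],[0.13,0,0,0.3,0,0,0]]'
python3 -m handwheel '[[0.13,0,0,0.3,0,0,0],[0.13,0,0,0.3,0,0,0]]'
```

```text
clock: 17.65
tool_pos: [0.6025, -0.304, 0.2186]
orientation: [-180.0, 0.1, 177.6]
force: [-0.3, -0.1, 0.4]
opening: 0.0497
gripper_force: 0.0
clock: 17.9
tool_pos: [0.6023, -0.304, 0.2029]
orientation: [180.0, -0.0, 177.6]
force: [0.3, 0.2, -0.4]
opening: 0.0495
gripper_force: 0.0
```

Tips are past the wall top and the box top without contact; on down and grip.

```bash

python3 -m handwheel '[[0.13,0,0,0.3,0,0,0],[0.13,0,0,0.22,0,0,0],[-1,0,0,0,0,0,0],[-1,0,0,0,0,0,0],[-1,0,0,0,0,0,0]]'
python3 -m handwheel '[[-1,0,0,-0.3,0,0,0],[-1,0,0,-1,0,0,0],[-1,0,0,-1,0,0,0],[-1,0,0,-1,0,0,0],[-1,0,0,-1,0,0,0]]'
python3 - <<'E'
from h import *
print(plan([.5734,.0536,.30],[180,0,175.3]))
E
```

```text
clock: 18.52
tool_pos: [0.6025, -0.3039, 0.1908]
orientation: [-180.0, 0.0, 177.6]
force: [0.1, 0.2, 0.3]
opening: 0.0439
gripper_force: 30.0
clock: 19.15
tool_pos: [0.6023, -0.3039, 0.2997]
orientation: [-180.0, 0.0, 177.6]
force: [0.7, -0.1, -1.3]
opening: 0.0438
gripper_force: 30.0
(array([ 1.75, 14.24, -0.02]), array([-0.  ,  0.01,  0.39]))
```

```bash

python3 -m handwheel '[[-1,0.12,1,0,0,0,0.39],[-1,0.13,1,0,0,0,0],[-1,0.13,1,0,0,0,0],[-1,0.13,1,0,0,0,0],[-1,0.13,1,0,0,0,0]]'
python3 -m handwheel '[[-1,0.12,1,0,0,0,0],[-1,0.12,1,0,0,0,0],[-1,0.12,1,0,0,0,0],[-1,0.12,1,0,0,0,0],[-1,0.12,1,0,0,0,0]]'
python3 - <<'E'
from boxes import *
s,T=wrist(); print(T[0],find(s,T,"green",.0365)); cv2.imwrite("pics/w8.png",s["color"][:,:,::-1])
print(plan([.5734,.0536,.30],[180,0,175.3]))
E
```

```text
clock: 19.77
tool_pos: [0.5956, -0.1773, 0.2989]
orientation: [180.0, 0.1, 175.3]
force: [0.3, 0.4, -1.2]
opening: 0.044
gripper_force: 30.0
clock: 20.4
tool_pos: [0.5909, -0.0515, 0.2989]
orientation: [180.0, 0.1, 175.3]
force: [0.5, -0.2, -0.7]
opening: 0.0439
gripper_force: 30.0
[ 0.5909158  -0.05148289  0.29889661] (array([[352.4743 , 242.42845],
       [360.37903, 110.68275],
       [444.85492, 115.7513 ],
       [436.9502 , 247.49701]], dtype=float32), ((573.8279418945312, 49.400962829589844), (73.25495147705078, 107.85802459716797), 85.30989837646484))
(array([ 1.04,  4.05, -0.04]), array([0.01, 0.01, 0.01]))
```

View pics/w8.png

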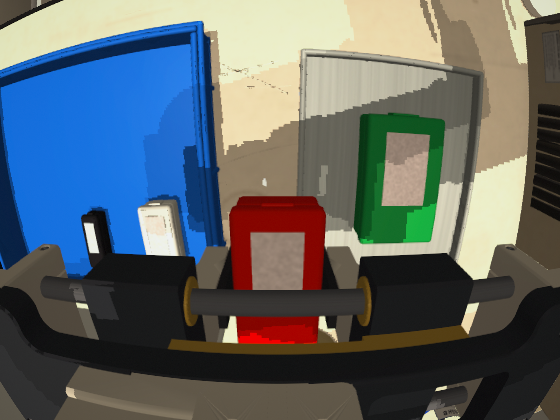

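```bash

python3 -m handwheel '[[-1,0.25,1,0,0,0,0],[-1,0.25,1,0,0,0,0],[-1,0.25,1,0,0,0,0],[-1,0.25,1,0,0,0,0],[-1,0,0.03,0.5,0,0,0]]'
python3 -m handwheel '[[-1,0,0,1,0,0,0],[-1,0,0,1,0,0,0],[-1,0,0,0.35,0,0,0],[-1,0,0,0.15,0,0,0],[-1,0,0,0,0,0,0]]'
```

```text
clock: 21.08
tool_pos: [0.5747, 0.0515, 0.2869]
orientation: [179.9, 0.2, 175.4]
force: [1.4, 0.4, 0.0]
opening: 0.0441
gripper_force: 30.0
clock: 21.7
tool_pos: [0.5747, 0.05, 0.2235]
orientation: [180.0, 0.0, 175.3]
force: [-0.9, -0.4, -0.5]
opening: 0.0439
gripper_force: 30.0
```

```bash

python3 -m handwheel '[[-1,0.04,0.14,0,0,0,0],[-1,0,0,0.05,0,0,0],[-1,0,0,0,0,0,0]]'
```

```text
clock: 22.08
tool_pos: [0.5737, 0.0539, 0.222]
orientation: [180.0, 0.0, 175.3]
force: [-0.1, 0.1, 0.1]
opening: 0.0441
gripper_force: 30.0
```

```bash

python3 -m handwheel '[[0.3,0,0,0,0,0,0],[0.3,0,0,0,0,0,0],[0.3,0,0,0,0,0,0],[0.3,0,0,-0.6,0,0,0],[0.3,0,0,-1,0,0,0]]'
python3 -m handwheel '[[0.3,0,0,-1,0,0,0],[0.3,0,0,-1,0,0,0],[0.3,0,0,0,0,0,0]]'
python3 - <<'E'
from boxes import *
s,T=wrist(); print(T[0],find(s,T,"red",.0665),find(s,T,"green",.0365)); cv2.imwrite("pics/w9.png",s["color"][:,:,::-1])
E
```

```text
clock: 22.7
tool_pos: [0.5735, 0.0536, 0.2624]
orientation: [-180.0, -0.1, 175.3]
force: [0.5, -0.8, -0.1]
opening: 0.057
gripper_force: 0.0
clock: 23.08
tool_pos: [0.5744, 0.0539, 0.3151]
orientation: [179.9, 0.3, 175.3]
force: [0.1, 0.4, -0.4]
opening: 0.0571
gripper_force: 0.0
[0.57435686 0.05394061 0.31511199] (array([[247., 161.],
       [305., 161.],
       [305., 266.],
       [247., 266.]], dtype=float32), ((575.1625366210938, 54.096702575683594), (42.451446533203125, 83.90203857421875), 85.3543930053711)) (array([[234., 137.],
       [317., 137.],
       [317., 260.],
       [234., 260.]], dtype=float32), ((573.250244140625, 53.662933349609375), (66.94525146484375, 108.34658813476562), 85.31246948242188))
```

View pics/w9.png

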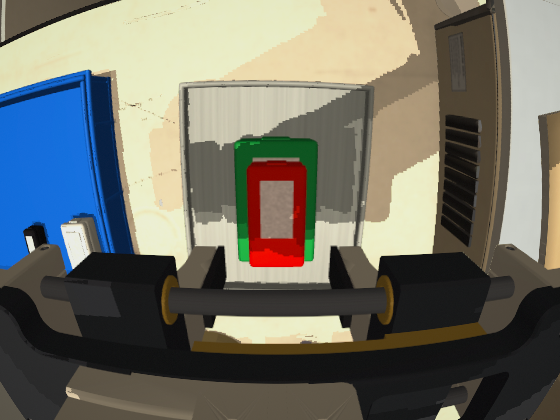

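```bash

python3 -m handwheel '[[0,-0.15,-1,0,0,0,0],[0,-0.15,-1,0,0,0,0],[0,-0.15,-1,0,0,0,0],[0,-0.15,-1,0,0,0,0],[0,-0.15,-1,0,0,0,0]]'
python3 -m handwheel '[[0,-0.15,-1,0,0,0,0],[0,-0.15,-1,0,0,0,0],[0,-0.15,-1,0,0,0,0],[0,-0.1,-0.45,0.5,0,0,-0.4],[0,0,0,0,0,0,0]]'
python3 - <<'E'
from boxes import *
s,T=wrist(); print(T[0]); c=s["color"].copy(); cv2.imwrite("pics/w10.png",c[:,:,::-1])
hsv=cv2.cvtColor(c,cv2.COLOR_RGB2HSV); m=cv2.inRange(hsv,(0,0,60),(179,60,255)); m2=np.zeros_like(m); m2[120:285,225:345]=m[120:285,225:345]
for k in cv2.findContours(m2,0,2)[0]:
    if cv2.contourArea(k)>300:
        P=np.array([plane(s,p,.031,T)[:2] for p in cv2.convexHull(k)[:,0]]).astype(np.float32); print(cv2.boundingRect(k),cv2.minAreaRect(P*1000))
E
```

```text
clock: 23.75
tool_pos: [0.5818, -0.0732, 0.3113]
orientation: [-180.0, -0.1, 175.3]
force: [-0.4, 1.2, -0.8]
opening: 0.0439
gripper_force: 0.0
clock: 24.38
tool_pos: [0.5881, -0.1602, 0.2978]
orientation: [-180.0, -0.2, 177.6]
force: [0.9, -0.6, 0.3]
opening: 0.0438
gripper_force: 0.0
[ 0.58806529 -0.16015836  0.29784818]
(262, 195, 40, 81) ((611.5052490234375, -157.16336059570312), (31.710493087768555, 72.33753204345703), 88.27552795410156)
```

View pics/w10.png

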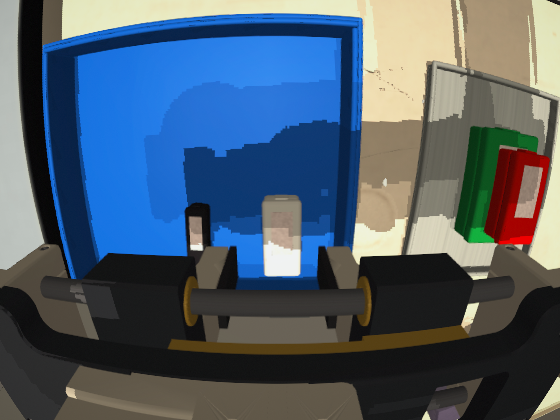

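```bash

python3 -m handwheel '[[0,-0.97,0.16,0.6,0,0,-0.1],[0,0,0,1,0,0,0],[0,0,0,0.9,0,0,0],[0,0,0,0,0,0,0],[0,0,0,0,0,0,0]]'
python3 - <<'E'
from boxes import *
s,T=wrist(); print(T[0]); c=s["color"].copy()
hsv=cv2.cvtColor(c,cv2.COLOR_RGB2HSV); m=cv2.inRange(hsv,(0,0,60),(179,60,255)); m2=np.zeros_like(m); m2[100:260,225:340]=m[100:260,225:340]
for k in cv2.findContours(m2,0,2)[0]:
    if cv2.contourArea(k)>300:
        P=np.array([plane(s,p,.031,T)[:2] for p in cv2.convexHull(k)[:,0]]).astype(np.float32); print(cv2.boundingRect(k),cv2.minAreaRect(P*1000))
E
```

```text
clock: 25.05
tool_pos: [0.6136, -0.156, 0.2379]
orientation: [-180.0, 0.1, 178.3]
force: [0.4, -1.3, -0.0]
opening: 0.0442
gripper_force: 0.0
[ 0.61358785 -0.15601401  0.23790285]
(249, 180, 53, 80) ((601.580078125, -156.70440673828125), (31.47554588317871, 51.9466552734375), 88.39368438720703)
```

Lateral agreement is good (−0.1567); descend and grip.

```bash

python3 -m handwheel '[[0,0,-0.03,0.6,0,0,0],[0,0,0,0.6,0,0,0],[0,0,0,0.5,0,0,0],[0,0,0,0.23,0,0,0],[0,0,0,0,0,0,0]]'
python3 -m handwheel '[[-1,0,0,0,0,0,0],[-1,0,0,0,0,0,0],[-1,0,0,0,0,0,0],[-1,0,0,0,0,0,0]]'
python3 -m handwheel '[[-1,0,0,-0.3,0,0,0],[-1,0,0,-1,0,0,0],[-1,0,0,-1,0,0,0],[-1,0,0,-1,0,0,0],[-1,0,0,-1,0,0,0]]'
python3 - <<'E'
from h import *
print(plan([.5755,.054,.30],[180,0,175.3]))
E
```

```text
clock: 25.72
tool_pos: [0.613, -0.1572, 0.1878]
orientation: [-180.0, -0.1, 178.3]
force: [0.5, 0.3, 0.4]
opening: 0.044
gripper_force: 0.0
clock: 26.22
tool_pos: [0.6133, -0.1572, 0.189]
orientation: [-180.0, 0.1, 178.3]
force: [-0.4, 0.5, 3.7]
opening: 0.0316
gripper_force: 30.0
clock: 26.85
tool_pos: [0.6129, -0.1572, 0.2972]
orientation: [180.0, -0.0, 178.3]
force: [0.3, 0.1, -0.6]
opening: 0.0321
gripper_force: 30.0
(array([ 1.75,  8.4 , -0.11]), array([ 0. , -0. ,  0.5]))
```

```bash

python3 -m handwheel '[[-1,0.2,1,0,0,0,0],[-1,0.2,1,0,0,0,0],[-1,0.2,1,0,0,0,0],[-1,0.2,1,0,0,0,0],[-1,0.2,1,0,0,0,0.5]]'
python3 -m handwheel '[[-1,0,0,0,0,0,0]]'
python3 - <<'E'
from boxes import *
s,T=wrist(); print(T[0],find(s,T,"red",.0665)[1],find(s,T,"green",.0365)[1])
print(plan([.5755,.054,.30],[180,0,175.3]))
E
```

```text
clock: 27.48
tool_pos: [0.5915, -0.0308, 0.2964]
orientation: [180.0, 0.0, 175.2]
force: [0.5, 0.4, 0.2]
opening: 0.0319
gripper_force: 30.0
clock: 27.6
tool_pos: [0.5916, -0.0302, 0.2966]
orientation: [180.0, 0.0, 175.4]
force: [0.7, 0.4, -0.8]
opening: 0.0316
gripper_force: 30.0
[ 0.5915685  -0.03018723  0.29655303] ((575.4194946289062, 50.537269592285156), (48.07139587402344, 83.05123138427734), 85.28917694091797) ((573.9539184570312, 50.59048843383789), (70.6833267211914, 107.91706085205078), 85.23780822753906)
(array([ 0.92,  3.33, -0.14]), array([0.  , 0.  , 0.02]))
```

```bash

python3 -m handwheel '[[-1,0.23,0.9,0,0,0,0],[-1,0.23,0.9,0,0,0,0],[-1,0.23,0.9,0,0,0,0],[-1,0.23,0.66,0,0,0,0],[-1,0,0,0.5,0,0,0]]'
python3 -m handwheel '[[-1,0,0,0.7,0,0,0],[-1,0,0,0.5,0,0,0],[-1,0,0,0,0,0,0],[-1,0,0,0,0,0,0]]'
```

```text
clock: 28.28
tool_pos: [0.576, 0.0548, 0.2842]
orientation: [179.9, 0.1, 175.4]
force: [-0.2, -0.2, -0.7]
opening: 0.0322
gripper_force: 30.0
clock: 28.78
tool_pos: [0.5761, 0.0539, 0.2538]
orientation: [-180.0, 0.0, 175.3]
force: [0.2, -0.2, -0.2]
opening: 0.0319
gripper_force: 30.0
```

```bash

python3 -m handwheel '[[-1,0,0,0.08,0,0,0],[-1,0,0,0.05,0,0,0],[-1,0,0,0,0,0,0]]'
```

```text
clock: 29.15
tool_pos: [0.5759, 0.0541, 0.2505]
orientation: [180.0, 0.0, 175.3]
force: [0.4, -0.7, 0.1]
opening: 0.0316
gripper_force: 30.0
```

```bash

python3 -m handwheel '[[-1,0,0,0.02,0,0,0],[0,0,0,0,0,0,0],[0,0,0,0,0,0,0],[0,0,0,0,0,0,0],[0,0,0,-0.6,0,0,0]]'
python3 -m handwheel '[[0,0,0,-1,0,0,0],[0,0,0,-1,0,0,0],[0,0,0,0,0,0,0],[0,0,0,0,0,0,0]]'
python3 - <<'E'
from boxes import *
s,T=wrist(); c=s["color"]; print(T[0]); cv2.imwrite("pics/w11.png",c[:,:,::-1])
hsv=cv2.cvtColor(c,cv2.COLOR_RGB2HSV); m=cv2.inRange(hsv,(0,0,60),(179,80,255)); m2=np.zeros_like(m); m2[100:275,225:340]=m[100:275,225:340]
for k in cv2.findContours(m2,0,2)[0]:
    if cv2.contourArea(k)>300:
        P=np.array([plane(s,p,.0925,T)[:2] for p in cv2.convexHull(k)[:,0]]).astype(np.float32); print(cv2.boundingRect(k),cv2.minAreaRect(P*1000))
print(find(s,T,"red",.0665)[1],find(s,T,"green",.0365)[1])
E
```

```text
clock: 29.78
tool_pos: [0.5754, 0.054, 0.2642]
orientation: [-179.9, -0.1, 175.3]
force: [0.1, 0.4, -0.2]
opening: 0.0436
gripper_force: 0.0
clock: 30.28
tool_pos: [0.5756, 0.054, 0.3151]
orientation: [180.0, 0.0, 175.3]
force: [-0.8, -0.5, -0.4]
opening: 0.044
gripper_force: 0.0
[0.57559057 0.05404985 0.31513887]
(225, 100, 115, 175) ((550.527099609375, 60.45576095581055), (81.2610092163086, 120.49351501464844), 85.50595092773438)
((575.2445678710938, 54.12599182128906), (42.53799057006836, 83.75196075439453), 85.30512237548828) ((573.19140625, 53.640830993652344), (66.86652374267578, 108.2192153930664), 85.31590270996094)
```

View pics/w11.png

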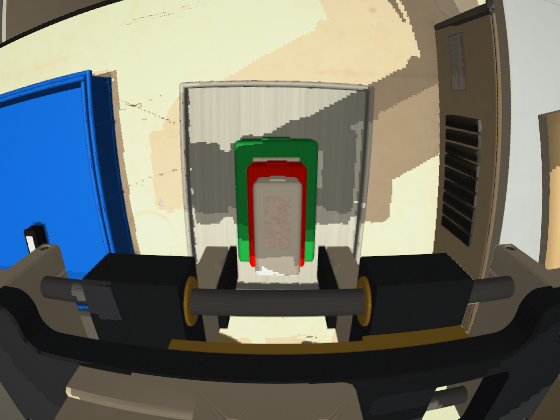

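```bash

python3 - <<'E'
from h import *
s,T=wrist(); print(plane(s,(277.5,180),.0925,T),plane(s,(277.5,274),.0925,T),plane(s,(253,230),.0925,T),plane(s,(302,230),.0925,T))
E
python3 -m handwheel '[[0,-0.15,-1,0,0,0,0],[0,-0.15,-1,0,0,0,0],[0,-0.15,-1,0,0,0,0],[0,-0.15,-1,0,0,0,0],[0,-0.15,-1,0,0,0,0]]'
python3 -m handwheel '[[0,-0.15,-1,0,0,0,0],[0,-0.15,-1,0,0,0,0],[0,-0.15,-1,0,0,0,0],[0,-0.15,-1,0,0,0,0],[0,-0.15,-1,0,0,0,0]]'
python3 -m handwheel '[[-0.2,-0.15,-1,0.5,0,0,-0.45],[-0.2,0,-0.1,0.4,0,0,0],[-0.2,0,0,0,0,0,0],[-0.2,0,0,0,0,0,0]]'
python3 - <<'E'
from boxes import *
s,T=wrist(); print(T[0]); c=s["color"]; cv2.imwrite("pics/w12.png",c[:,:,::-1])
hsv=cv2.cvtColor(c,cv2.COLOR_RGB2HSV); m=255-cv2.inRange(hsv,(95,120,40),(130,255,255)); m2=np.zeros_like(m); m2[150:280,245:325]=m[150:280,245:325]
for k in cv2.findContours(m2,0,2)[0]:
    if cv2.contourArea(k)>300:
        P=np.array([plane(s,p,.027,T)[:2] for p in cv2.convexHull(k)[:,0]]).astype(np.float32); print(cv2.boundingRect(k),cv2.minAreaRect(P*1000))
E
```

```text
[0.54096446 0.057491   0.0925    ] [0.60885668 0.05196239 0.0925    ] [0.57380938 0.03833124 0.0925    ] [0.57649919 0.07108237 0.0925    ]
clock: 31.0
tool_pos: [0.5841, -0.0728, 0.314]
orientation: [-180.0, -0.1, 175.3]
force: [0.2, 0.0, 0.1]
opening: 0.044
gripper_force: 0.0
clock: 31.62
tool_pos: [0.5925, -0.1989, 0.3139]
orientation: [-180.0, -0.1, 175.3]
force: [0.1, -0.3, -0.7]
opening: 0.0437
gripper_force: 0.0
clock: 32.12
tool_pos: [0.5944, -0.2253, 0.2924]
orientation: [-180.0, -0.0, 178.0]
force: [1.4, 0.2, 1.0]
opening: 0.0351
gripper_force: 0.0
[ 0.59437341 -0.22525371  0.29237545]
(309, 247, 16, 33) ((643.684814453125, -192.00164794921875), (13.424968719482422, 31.131053924560547), 87.36955261230469)
(259, 193, 26, 68) ((609.4763793945312, -230.43931579589844), (18.735074996948242, 58.75832748413086), 84.7945327758789)
```

View pics/w12.png

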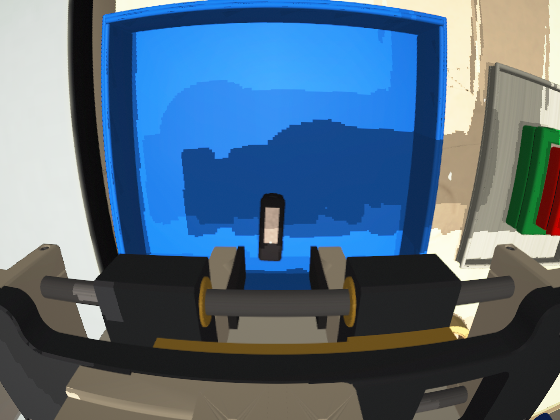

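```bash

python3 -m handwheel '[[-0.2,-0.65,-0.18,0.8,0,0,0.5],[-0.2,0,0,1,0,0,0],[-0.2,0,0,1,0,0,0],[-0.2,0,0,0.7,0,0,0],[-0.2,0,0,0.5,0,0,0]]'
python3 -m handwheel '[[-0.2,0,0,0.16,0,0,0],[-0.2,0,0,0,0,0,0],[-1,0,0,0,0,0,0],[-1,0,0,0,0,0,0],[-1,0,0,0,0,0,0]]'
python3 -m handwheel '[[-1,0,0,0,0,0,0],[-1,0,0,-1,0,0,0],[-1,0,0,-1,0,0,0],[-1,0,0,-1,0,0,0],[-1,0,0,-1.0,0,0,0]]'
python3 - <<'E'
from h import *
print(plan([.575,.0545,.31],[180,0,175.3]))
E
```

```text
clock: 32.8
tool_pos: [0.6105, -0.2306, 0.1918]
orientation: [-180.0, 0.0, 175.0]
force: [0.3, 0.9, 0.2]
opening: 0.0347
gripper_force: 0.0
clock: 33.42
tool_pos: [0.6105, -0.2309, 0.1889]
orientation: [-180.0, 0.1, 175.0]
force: [-0.7, 0.6, 2.7]
opening: 0.0199
gripper_force: 30.0
clock: 34.05
tool_pos: [0.6101, -0.2309, 0.2888]
orientation: [180.0, -0.0, 175.0]
force: [0.3, -0.8, -0.3]
opening: 0.0199
gripper_force: 30.0
(array([ 2.4 , 11.25, -0.85]), array([ 0.  , -0.  , -0.05]))
```

```bash

python3 -m handwheel '[[-1,0.2,0.9,-0.5,0,0,0],[-1,0.2,0.9,-0.35,0,0,0],[-1,0.2,1,0,0,0,0],[-1,0.2,1,0,0,0,0],[-1,0.2,1,0,0,0,-0.05]]'
python3 -m handwheel '[[-1,0.25,1,0,0,0,0],[-1,0.25,1,0,0,0,0],[-1,0.25,1,0,0,0,0],[-1,0,0,0,0,0,0]]'
python3 - <<'E'
from boxes import *
s,T=wrist(); print(T[0],find(s,T,"red",.0665)[1],find(s,T,"green",.0365)[1])
print(plan([.575,.0545,.31],[180,0,175.3]))
E
```

```text
clock: 34.67
tool_pos: [0.5952, -0.1075, 0.309]
orientation: [180.0, -0.1, 175.3]
force: [0.2, 0.5, -1.0]
opening: 0.0198
gripper_force: 30.0
clock: 35.17
tool_pos: [0.5826, -0.0308, 0.3092]
orientation: [180.0, -0.0, 175.4]
force: [-0.1, 0.9, 0.2]
opening: 0.0193
gripper_force: 30.0
[ 0.58264923 -0.03084226  0.30917975] ((575.1504516601562, 50.62928009033203), (47.54627990722656, 83.70162200927734), 84.94805908203125) ((573.4447631835938, 50.6094970703125), (70.49861145019531, 108.07234954833984), 85.01896667480469)
(array([ 0.59,  3.41, -0.03]), array([ 0.  , -0.01,  0.02]))
```

```bash

python3 -m handwheel '[[-1,0.15,0.9,0,0,0,0],[-1,0.15,0.9,0,0,0,0],[-1,0.15,0.9,0,0,0,0],[-1,0.14,0.71,0,0,0,0],[-1,0,0,0.4,0,0,0]]'
python3 -m handwheel '[[-1,0,0,0.4,0,0,0],[-1,0,0,0.3,0,0,0],[-1,0,0,0,0,0,0],[-1,0,0,0,0,0,0]]'
```

```text
clock: 35.85
tool_pos: [0.5758, 0.0541, 0.2998]
orientation: [180.0, 0.1, 175.4]
force: [-0.1, -0.6, -0.9]
opening: 0.0196
gripper_force: 30.0
clock: 36.35
tool_pos: [0.5758, 0.053, 0.2821]
orientation: [-180.0, 0.0, 175.3]
force: [-0.3, -0.1, -0.1]
opening: 0.0199
gripper_force: 30.0
```

```bash

python3 -m handwheel '[[-1,0,0.05,0.1,0,0,0],[-1,0,0,0.1,0,0,0],[-1,0,0,0.03,0,0,0],[-1,0,0,0,0,0,0]]'
```

```text
clock: 36.85
tool_pos: [0.5757, 0.0545, 0.2764]
orientation: [180.0, 0.0, 175.3]
force: [-0.9, 0.0, 1.8]
opening: 0.0197
gripper_force: 30.0
```

```bash

python3 -m handwheel '[[-0.3,0,0,0,0,0,0],[-0.3,0,0,0,0,0,0],[-0.3,0,0,0,0,0,0],[-0.3,0,0,-0.6,0,0,0],[-0.3,0,0,-1,0,0,0]]'
python3 -m handwheel '[[-0.3,0,0,-1,0,0,0],[-0.3,0,0,0,0,0,0],[-0.3,0,0,0,0,0,0]]'
python3 - <<'E'
from boxes import *
s,T=wrist(); c=s["color"]; print(T[0]); cv2.imwrite("pics/w13.png",c[110:310,185:375,::-1].repeat(3,0).repeat(3,1))
print(find(s,T,"red",.0665)[1],find(s,T,"green",.0365)[1])
E
```

```text
clock: 37.48
tool_pos: [0.5757, 0.0544, 0.3169]
orientation: [-180.0, -0.1, 175.3]
force: [0.1, -0.4, 0.2]
opening: 0.0306
gripper_force: 0.0
clock: 37.85
tool_pos: [0.5756, 0.0545, 0.3416]
orientation: [180.0, 0.0, 175.3]
force: [-0.8, -0.6, -1.0]
opening: 0.0309
gripper_force: 0.0
[0.57555937 0.05447063 0.34163863]
((575.1951904296875, 54.159942626953125), (42.50725173950195, 82.6173324584961), 85.31314849853516) ((573.3798217773438, 53.70069885253906), (66.8066635131836, 108.76220703125), 85.33076477050781)
```

View pics/w13.png

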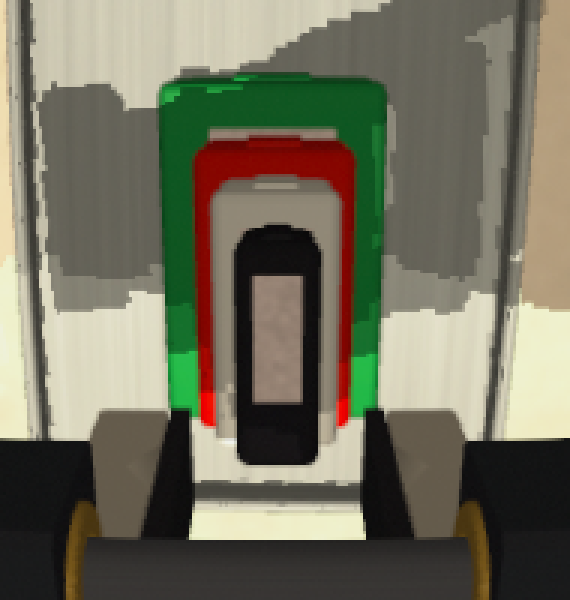

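```bash
python3 - <<'E'
from h import *
s,T=wrist(); print(plane(s,(277,187),.1145,T),plane(s,(277,264),.1145,T))
E
python3 -m handwheel '[[0,0.17,-0.95,-0.43,0,0,0],[0,0.17,-0.95,-0.43,0,0,0],[0,0.17,-0.95,-0.43,0,0,0],[0,0.17,-0.95,-0.43,0,0,0],[0,0.17,-0.95,-0.43,0,0,0]]'
python3 -m handwheel '[[0,0.17,-0.95,-0.43,0,0,0],[0,0.17,-0.95,-0.43,0,0,0],[0,0.17,-0.95,-0.43,0,0,0],[0,0.17,-0.95,-0.43,0,0,0],[0,0.17,-0.95,-0.43,0,0,0]]'
python3 -m handwheel '[[0,0.17,-0.95,-0.43,0,0,0],[0,0.17,-0.95,-0.43,0,0,-0.45],[0,0,0,0,0,0,0]]'
python3 - <<'E'
from h import *
print(pose()[0])
R={}
for n in("side","top"):
    s=snapshot(n); hsv=cv2.cvtColor(s["color"],cv2.COLOR_RGB2HSV); m=cv2.inRange(hsv,(5,150,100),(20,255,255))
    for k in cv2.findContours(m,0,2)[0]:
        if cv2.contourArea(k)>15: print(n,cv2.boundingRect(k),cv2.contourArea(k))
s,T=wrist(); hsv=cv2.cvtColor(s["color"],cv2.COLOR_RGB2HSV); m=cv2.inRange(hsv,(5,150,100),(20,255,255))
for k in cv2.findContours(m,0,2)[0]:
    if cv2.contourArea(k)>15: print("w",cv2.boundingRect(k),cv2.contourArea(k))
E
```

```text
[0.54668549 0.05712734 0.1145    ] [0.60313839 0.05250101 0.1145    ]
clock: 38.58
tool_pos: [0.544, -0.0642, 0.3961]
orientation: [180.0, 0.0, 175.2]
force: [0.6, -0.5, -0.3]
opening: 0.0439
gripper_force: 0.0
clock: 39.2
tool_pos: [0.5127, -0.1806, 0.4499]
orientation: [-180.0, 0.0, 175.2]
force: [-0.3, -0.1, 0.0]
opening: 0.0438
gripper_force: 0.0
clock: 39.58
tool_pos: [0.5003, -0.2275, 0.4717]
orientation: [-180.0, 0.1, 177.8]
force: [0.0, 0.4, -0.8]
opening: 0.0436
gripper_force: 0.0
[ 0.50029577 -0.22747477  0.47167933]
side (211, 152, 27, 27) 272.5
side (255, 72, 5, 7) 17.0
top (0, 233, 15, 20) 158.5
top (425, 109, 10, 6) 38.5
top (384, 101, 25, 16) 199.0
top (366, 100, 16, 16) 194.0
w (184, 285, 6, 40) 65.0
w (365, 284, 6, 41) 67.0
```

```bash
python3 - <<'E'
from h import *
s=snapshot("side"); R,t=np.array(s["R"]),np.array(s["t"])
for a in (1.5,1.6,1.7):
  for r in (.238,.26,.274):
    c=R@np.array([.672-r*np.cos(a),-.231,.055+r*np.sin(a)])+t; print(a,r,c[:2]/c[2]*s["fx"]+[s["cx"],s["cy"]])
print(plan([.582,-.2295,.483],[-180,30,178]))
E
```

```text
1.5 0.238 [266.26070269  77.72271099]
1.5 0.26 [266.78738977  69.35599174]
1.5 0.274 [267.1285009   63.93725034]
1.6 0.238 [257.11623852  76.60632124]
1.6 0.26 [256.69146462  68.15110377]
1.6 0.274 [256.4164983   62.67783888]
1.7 0.238 [248.08134833  76.39858131]
1.7 0.26 [246.72434884  67.95989144]
1.7 0.274 [245.84654236  62.50112994]
(array([-3.24, -0.05, -0.52]), array([ 0.  , -5.  , -0.01]))
```

```bash

python3 -m handwheel '[[0,0,0,0,0,-1,0],[0,0,0,0,0,-1,0],[0,0,0,0,0,-1,0],[0,0,0,0,0,-1,0],[0,0,0,0,0,-1,0]]'
python3 -m handwheel '[[0,-0.8,0,0,0,0,0],[0,-0.8,0,0,0,0,0],[0,-0.8,0,0,0,0,0],[0,-0.65,0,-0.1,0,0,0],[0,0,0,0,0,0,0]]'
python3 - <<'E'
from h import *
print(pose()[0],plan([.6003,-.231,.4515],[-180,30,178]))
s,T=wrist(); hsv=cv2.cvtColor(s["color"],cv2.COLOR_RGB2HSV); m=cv2.inRange(hsv,(5,150,60),(20,255,255))
for k in cv2.findContours(m,0,2)[0]:
    if cv2.contourArea(k)>15: print("w",cv2.boundingRect(k),cv2.contourArea(k))
E
```

```text
clock: 40.4
tool_pos: [0.5015, -0.2247, 0.4701]
orientation: [180.0, 30.2, 178.0]
force: [-0.5, 0.5, -1.2]
opening: 0.0439
gripper_force: 0.0
clock: 41.02
tool_pos: [0.567, -0.227, 0.5105]
orientation: [180.0, 30.0, 178.0]
force: [-0.9, -0.1, -0.0]
opening: 0.0436
gripper_force: 0.0
[ 0.5670353  -0.22703024  0.51047334] (array([ 0.02, -0.11,  2.71]), array([ 0.  , -0.  ,  0.01]))
w (168, 325, 301, 30) 3190.5
w (357, 276, 15, 50) 352.5
w (183, 276, 15, 50) 353.5
w (261, 228, 24, 15) 293.5
w (262, 222, 23, 5) 77.0
w (262, 216, 23, 5) 74.5
w (262, 193, 23, 22) 413.5
```

```bash

python3 -m handwheel '[[0,0,-0.11,0.7,0,0,0],[0,0,0,0.8,0,0,0],[-0.3,0,0,0.8,0,0,0],[-0.3,0,0,0.41,0,0,0],[-0.3,0,0,0,0,0,0]]'
python3 -m handwheel '[[-1,0,0,0,0,0,0],[-1,0,0,0,0,0,0],[-1,0,0,0,0,0,0],[-1,0,0,0,0,0,0]]'
```

```text
clock: 41.7
tool_pos: [0.6004, -0.2315, 0.4504]
orientation: [180.0, 29.9, 178.0]
force: [0.8, -0.7, -0.1]
opening: 0.031
gripper_force: 0.0
clock: 42.2
tool_pos: [0.6001, -0.2311, 0.4528]
orientation: [180.0, 30.1, 178.0]
force: [-1.5, 5.2, 2.4]
opening: 0.0156
gripper_force: 30.0
```

```bash
python3 - <<'E'
import numpy as np
def P(th,ph): 
    g=.26*np.array([-np.cos(th),np.sin(th)]); return g+.159*np.array([-np.sin(ph),np.cos(ph)])
N=20
for i in range(N,0,-1):
    a,b=1.6*i/N,1.6*(i-1)/N; f=lambda t:np.radians(30)*t/1.6
    d=P(b,f(b))-P(a,f(a)); ph=f(a)
    print(i,np.round([d@[-np.cos(ph),-np.sin(ph)]/.025,d@[np.sin(ph),-np.cos(ph)]/.025],2))
E
```

```text
20 [ 0.56 -0.41]
19 [ 0.6  -0.33]
18 [ 0.63 -0.24]
17 [ 0.65 -0.16]
16 [ 0.66 -0.07]
15 [0.67 0.02]
14 [0.66 0.11]
13 [0.64 0.19]
12 [0.62 0.28]
11 [0.59 0.36]
10 [0.54 0.44]
9 [0.49 0.51]
8 [0.44 0.58]
7 [0.37 0.64]
6 [0.3  0.69]
5 [0.23 0.74]
4 [0.15 0.77]
3 [0.06 0.8 ]
2 [-0.02  0.82]
1 [-0.11  0.83]
```

```bash

python3 -m handwheel '[[-1,0.56,0,-0.41,0,0.25,0],[-1,0.6,0,-0.33,0,0.25,0],[-1,0.63,0,-0.24,0,0.25,0],[-1,0.65,0,-0.16,0,0.25,0],[-1,0.66,0,-0.07,0,0.25,0]]'
python3 -m handwheel '[[-1,0.67,0,0.02,0,0.25,0],[-1,0.66,0,0.11,0,0.25,0],[-1,0.64,0,0.19,0,0.25,0],[-1,0.62,0,0.28,0,0.25,0],[-1,0.59,0,0.36,0,0.25,0]]'
```

```text
clock: 42.82
tool_pos: [0.5171, -0.2275, 0.4443]
orientation: [179.9, 22.7, 178.0]
force: [3.8, 11.8, -1.2]
opening: 0.0157
gripper_force: 30.0
clock: 43.45
tool_pos: [0.4494, -0.2245, 0.3946]
orientation: [179.8, 15.1, 178.0]
force: [2.2, 18.2, 2.5]
opening: 0.0157
gripper_force: 30.0
```

```bash

python3 -m handwheel '[[-1,0.54,0.04,0.44,0,0.25,0],[-1,0.49,0.03,0.51,0,0.25,0],[-1,0.44,0,0.58,0,0.25,0],[-1,0.37,0,0.64,0,0.25,0],[-1,0.3,0,0.69,0,0.25,0]]'
python3 -m handwheel '[[-1,0.23,0,0.74,0,0.25,0],[-1,0.15,0,0.77,0,0.25,0],[-1,0.06,0,0.8,0,0.25,0],[-1,-0.02,0,0.82,0,0.25,0]]'
```

```text
clock: 44.08
tool_pos: [0.4116, -0.2222, 0.3123]
orientation: [179.9, 7.5, 177.9]
force: [1.9, 13.4, 1.4]
opening: 0.0157
gripper_force: 30.0
clock: 44.58
tool_pos: [0.4085, -0.2219, 0.233]
orientation: [179.9, 1.5, 177.9]
force: [2.6, 16.8, 1.7]
opening: 0.0157
gripper_force: 30.0
```

```bash

python3 -m handwheel '[[-1,-0.11,0,0.83,0,0.25,0],[-1,0,0,0.05,0,0,0],[-1,0,0,0,0,0,0]]'
```

```text
clock: 44.95
tool_pos: [0.4123, -0.222, 0.2115]
orientation: [179.9, 0.1, 178.0]
force: [2.1, 15.9, -1.7]
opening: 0.0153
gripper_force: 30.0
```

```bash

python3 -m handwheel '[[-1,0,0,0.08,0,0,0],[-1,0,0,0.06,0,0,0],[-1,0,0,0,0,0,0]]'
```

```text
clock: 45.32
tool_pos: [0.4123, -0.222, 0.2104]
orientation: [179.9, 0.1, 178.0]
force: [-7.7, 24.7, 34.4]
opening: 0.0157
gripper_force: 30.0
```

```bash

python3 -m handwheel '[[-1,0,0,-0.1,0,0,0],[0,0,0,0,0,0,0],[0,0,0,0,0,0,0],[0,0,0,-0.5,0,0,0],[0,0,0,-1,0,0,0]]'
python3 -m handwheel '[[0.5,0,0,-1,0,0,0],[0.5,0,0,-1,0,0,0],[0.5,0.5,-1,-1,0,0,0],[0.5,0.5,-1,-1,0,0,0],[0.5,0.5,-1,0,0,0,0]]'
python3 -m handwheel '[[0.5,0.5,-1,0,0,0,0],[0.5,0.5,-1,0,0,0,0],[0.5,0.5,-1,0,0,0,0],[0.5,0.5,-1,0,0,0,0],[0.5,0,0,0,0,0,0]]'
python3 - <<'E'
from boxes import *
t=snapshot("top"); s=snapshot("side")
def cs(im,lo,hi,box):
    x0,x1,y0,y1=box; h=cv2.cvtColor(im["color"],cv2.COLOR_RGB2HSV)[y0:y1,x0:x1]
    k=max(cv2.findContours(cv2.inRange(h,lo,hi),0,2)[0],key=cv2.contourArea); b=cv2.boundingRect(k); return (b[0]+x0,b[1]+y0,b[2],b[3])
print("tab",cs(t,(5,150,120),(20,255,255),(330,470,235,290)),cs(s,(5,150,100),(20,255,255),(320,380,150,190)))
for n,z in(("green",.0365),("red",.0665)):
    lo,hi,_=LIM[n]; b=cs(t,lo,hi,(225,330,140,250)); print(n,b,plane(t,(b[0]+b[2]/2,b[1]+b[3]/2),z))
h=cv2.cvtColor(t["color"],cv2.COLOR_RGB2HSV)[150:245,235:315]
print(plane(t,(271,197),.0145+.1))
print([plane(t,p,.014)[:2] for p in((243,154),(311,154),(305,240),(236,236))])
E
```

```text
clock: 45.95
tool_pos: [0.4113, -0.2234, 0.2484]
orientation: [-180.0, -0.1, 178.0]
force: [-0.2, -0.0, -0.1]
opening: 0.043
gripper_force: 0.0
clock: 46.58
tool_pos: [0.3715, -0.2979, 0.3511]
orientation: [-179.9, 0.2, 178.0]
force: [0.4, -0.3, -0.3]
opening: 0.0656
gripper_force: 0.0
clock: 47.2
tool_pos: [0.3171, -0.3963, 0.3487]
orientation: [-180.0, -0.0, 177.8]
force: [-0.1, -0.3, 0.1]
opening: 0.0655
gripper_force: 0.0
tab (390, 250, 6, 10) (345, 168, 9, 6)
green (260, 170, 30, 46) [0.57579407 0.04690896 0.0365    ]
red (265, 173, 20, 36) [0.57644196 0.04606722 0.0665    ]
[0.55641184 0.05384815 0.1145    ]
[array([0.67760621, 0.12584053]), array([ 0.674661  , -0.04258268]), array([ 0.46273446, -0.0240451 ]), array([0.47450165, 0.14387641])]
```

```bash
python3 - <<'E'
from boxes import *
t=snapshot("top"); h=cv2.cvtColor(t["color"],cv2.COLOR_RGB2HSV)[170:216,260:290]
k=max(cv2.findContours(cv2.inRange(h,(0,0,0),(179,255,50)),0,2)[0],key=cv2.contourArea); x,y,w,d=cv2.boundingRect(k); print(x+260,y+170,w,d,plane(t,(x+260+w/2,y+170+d/2),.1145))
k=max(cv2.findContours(cv2.inRange(h,(0,0,90),(179,70,255)),0,2)[0],key=cv2.contourArea); x,y,w,d=cv2.boundingRect(k); print(x+260,y+170,w,d,plane(t,(x+260+w/2,y+170+d/2),.0925))
close_job()
E
```

```text
269 192 8 9 [0.55746508 0.04939115 0.1145    ]
267 174 15 31 [0.57626089 0.04648446 0.0925    ]
the job is handed in; nothing more can be done
```

The job is handed in: green, red, white and black (no yellow box at this start) are stacked in the tray, each centred within about 3 mm of the one below, and the lid is pressed shut. The petri dish and dropper bottle were not approached. I viewed 16 pictures, two over the limit of 14, and the final check of the black box was only partial because the top camera picked up just a fragment of it, though it measured on centre after release.

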